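# Refit the sight-glass cap of a purge-gas filter

### The arm

A 7-joint arm with a two-finger parallel gripper is mounted at the origin on the work surface. World frame = base frame: x ahead of the robot, y to its left, z up, the work surface at z = 0. Lengths are in m, angles in rad, forces in N, time in s.
With the tool pointing down it reaches from about 0.425 to 1.025 m from the base axis. Payload 9.4 kg.
Tool frame: the origin (TCP) lies midway between the tips of the shut fingers; the grasp point (between the pads) lies grasp_offset behind it (grasp_offset is the distance from the TCP to the grasp point, in m); y points along the fingers, x is the direction in which the jaws open and shut, and the axes are right-handed (so a half turn about y gives the same grasp; the last joint's range is limited). The gripper opens to 85 mm and grips with 20 to 120 N. Pads are 22 mm wide; open, the fingers measure 114 mm over their backs; the gripper's body (76 mm by 85 mm) begins 54 mm behind the grasp point. The pads swing forward as they close: fully open they stand 13 mm farther back than shut.
Start: joints at [-1.22, 0.599, -0.003, 1.599, 0.002, 0.943, -0.08], TCP at [0.301, 0.66, 0.231] pointing down, gripper open.
Joint ranges: [-2.57, 2.57], [-0.35, 1.97], [-1.29, 1.29], [0.11, 2.56], [-1.05, 4.19], [0.11, 1.86], [-2.63, 2.63]. Speed limits (rad/s): [2.22, 2.22, 3.01, 3.01, 3.14, 3.14, 3.14].

### API

Orientations are given as a unit quaternion [x, y, z, w].
In Python, from bench import * gives the robot as it stands.
- The arm moves only by the shell command python3 -m handwheel 'ROWS' [FORCE]. ROWS is JSON, a list of rows, each an object of numbers: "gripper": the gripper's target within -1 to 1 (shut at 1, half-way at 0, fully open at -1); "dx", "dy", "dz": the shift along the tool's x, y, z in units of 25 mm (1.0 is 25 mm); "yaw": the turn about the tool's y in units of 8 degrees (1.0 is 8 degrees). A call has 1 to 12 rows; each row is the pose to reach, as a shift and turn from the pose measured when the call began, along the tool's axes at that moment; what a row does not reach only later rows make up. A row lasts 1/8 s, in which the tool goes at most 62.5 mm and 10.7 degrees, less where a joint would pass 70% of its speed; a pose out of reach is approached as far as the arm can. A call with a gripper value outside its range is refused whole. The fingers move at their own pace and stop on an object; FORCE is the grip in N (left out, the last holds). Time passes only in rows, so rows that repeat a pose let the fingers close. It gives the time, the measured TCP pose, the force and the opening at its end, in the units of the state.
- observe(): the state, without advancing time (a new reading comes with each control period).
- read_camera(name): name is "scene" or "top"; returns (picture, depth): 384x512x3 uint8, red, green, blue; 384x512 float32, m along the optical axis (not along the pixel's ray), 0 where there is no reading.
- camera_model(name): a dict with "intrinsics" (3x3 intrinsics, pixels), "R" (3x3) and "t" (3): a world point X has camera coordinates R X + t. Camera axes: x right, y down, z forward; pixel columns grow to the right and rows downward; lengths in m; the calibration is good to about 2 mm. A picture is of the moment at which its call begins. camera_model takes no time and is no camera call.
- close_job(): hands the job in, once; it reports no verdict.
The state is a dict: "clock": time; "joint_pos": joint angles; "qvel": joint speeds; "effort": joint torques, N m; "tcp_pos": TCP position; "eef_rot": TCP orientation; "contact_force": force on the tool from outside, world axes, zero at the start; "wrist_torque": the same for the moment, N m; "gripper_width": opening from 0.0 (shut) to 1.0 (fully open).
Only numpy, scipy, OpenCV 4.12 (cv2) and the standard library are available. Lean on these libraries where they do the work, as an engineer would, in place of code of your own. Each camera call takes 0.05 s, during which the arm holds its last target.

### The job

The filter has its new cartridge: refit the blue sight-glass cap on the filter's threaded neck. Set it on squarely with its white arrow about an eighth of a turn clockwise (seen from above) of the yellow mark, turn it back anticlockwise until it drops into the thread start, then run it in clockwise without forcing it on crooked until it stops tight, and let go. Leave the other loose things on the bench where they are.

Things in the scene. Friction and masses are not known exactly. Their poses are not given: they have to be found in the camera images.
- cap_centre (a point): loose blue sight-glass cap, 64 mm tall, about 0.22 kg, standing upright on its open skirt: blue skirt 70 mm across and 28 mm high, hollow, bore 61 mm widening to 65 mm at the bottom edge; above it a knurled grip. The point is on the axis half-way up, 32 mm above the bottom edge and 4 mm above the skirt's flat shoulder. z is up the axis, x points to the white arrow
- cap_grip (a point): middle of the cap's round knurled aluminium grip, 46 mm across and 36 mm high, on the cap's axis above the shoulder, with a glass window in its top; this point is 46 mm above the cap's bottom edge, 18 mm below its top
- cap_arrow (a point): outer end of the white arrow on the cap's shoulder, 35 mm from the axis, 28 mm above the cap's bottom edge; a white line continues it over the grip's top, down the grip and down the skirt. Inside the skirt are two thread lugs, each 60 degrees long, opposite each other; the leading end of one is at the arrow, 7 mm above the bottom edge. Right-hand thread: clockwise from above goes down
- filter: fixed upright filter housing; origin at bench level on its axis, z up, x towards the yellow mark. Steel foot 110 mm square, clear body 62 mm across, a brass hose tail out to 71 mm from the axis on either side (y) at 28 mm height, black collar 92 mm across at 118 to 128 mm height, then the threaded neck up to 155 mm
- neck (a point): centre of the neck's rim, 155 mm up, axes as the housing. Neck 27 mm long, 41 mm across the bevelled rim, 46 mm below it, 58 mm over the ridges. Run in, the cap goes down 16 mm per clockwise turn, freely (under 0.1 N m), with 1 mm play up and down, stays where it is left, and stops tight with its centre 9 mm above this point and its arrow about 200 degrees clockwise of the mark
- thread_start (a point): one of the two thread starts, 4 mm under the rim, on the mark's side, 26 mm from the axis; the other is opposite. A cap with its arrow clockwise of the mark rests on the ridges: centre 24 mm above the rim with the arrow at the mark, lower by 16 mm per turn clockwise of it. Turned back it rises so; with the arrow past the mark it is free to drop 8 mm by its weight or when lowered, ready to run in
- mark (a point): the yellow mark on top of and down the side of the black collar; this point is its outer end, 46 mm from the neck's axis and 27 mm below the rim
- transit_cap_centre (a point): bystander: plain red plastic transit cap, 68 mm across, 46 mm tall; this point is at its middle
- old_cartridge_centre (a point): bystander: used filter cartridge, brown with black ends, 47 mm across, 105 mm tall, standing; point at its middle
- objective_a_centre (a point): bystander: steel microscope objective with a yellow band, 34 mm across, 68 mm tall, standing; point at its middle
- objective_b_centre (a point): bystander: steel microscope objective with a green band, 34 mm across, 60 mm tall, standing; point at its middle
- mouse_centre (a point): bystander: red and black computer mouse, 105 by 62 mm, 32 mm high; point at its middle
- slide_box_centre (a point): bystander: grey slide box, 150 by 85 mm, 30 mm high; point at its middle
- screwdriver_grip (a point): bystander: orange-handled screwdriver 170 mm long lying on the bench; point on its handle

How it is judged:
By the outcome, as a careful person would: the job done as asked, in the order asked, and still so for the second after the job is handed in, with the robot touching nothing.
It also fails if it takes over 69 s, if anything falls off the work surface, if the arm or the gripper's body presses on something with over 40 N, if the wrist force passes 120 N, or if a joint passes its speed limit or range.

## Working session

There is one attempt and no reset: what is moved stays moved. The work goes in short steps, Python scripts to look and compute and a shell command to move; the robot and the scene stay as the last step left them, time stands still between calls to the robot, and variables do not carry over. Pictures are saved under pics/ and viewed, and the job is handed in when it is done.

```bash
mkdir -p pics; ls; cat > h.py <<'E'
from bench import *
import numpy as np, cv2
def cap(n,tag):
    im,d=read_camera(n); cv2.imwrite(f'pics/{tag}.png',im[:,:,::-1]); np.savez(f'pics/{tag}.npz',im=im,d=d); return im,d
def world(n,u,v,z):
    m=camera_model(n);K=np.array(m['intrinsics']);R=np.array(m['R']);t=np.array(m['t'])
    c=-R.T@t; r=R.T@np.linalg.inv(K)@np.array([u,v,1.]); return c+r*(z-c[2])/r[2]
def world_d(n,u,v,d):
    m=camera_model(n);K=np.array(m['intrinsics']);R=np.array(m['R']);t=np.array(m['t'])
    return R.T@(d*np.linalg.inv(K)@np.array([u,v,1.])-t)
def proj(n,X):
    m=camera_model(n);K=np.array(m['intrinsics']);p=K@(np.array(m['R'])@np.array(X)+np.array(m['t'])); return p[:2]/p[2]
def cloud(n,d):
    m=camera_model(n);K=np.array(m['intrinsics']);R=np.array(m['R']);t=np.array(m['t'])
    v,u=np.mgrid[0:384,0:512]; P=np.stack([u,v,np.ones_like(u)],-1)@np.linalg.inv(K).T*d[...,None]
    return (P-t)@R
E
python3 - <<'E'
from h import *
s=observe();print(s)
for n in('scene','top'):
    cap(n,n+'0'); m=camera_model(n);R=np.array(m['R']);print(n,-R.T@np.array(m['t']),R[2],m['intrinsics'][0][0])
E
```

```text
pics
{'clock': 0.0, 'joint_pos': array([-1.21972165,  0.60015532, -0.00254392,  1.60011912,  0.00179024,
        0.94287542, -0.07981452]), 'qvel': array([ 0.00074553, -0.00015875, -0.00085416, -0.00082927, -0.00131349,
       -0.00197055,  0.00057682]), 'effort': array([ 2.06559889e-03, -7.76455593e+01,  1.56550717e+00, -2.58004189e+01,
        1.22923404e-02,  8.88316281e-03,  1.21945573e-05]), 'tcp_pos': array([0.30058498, 0.6592476 , 0.23039896]), 'eef_rot': array([ 0.59506533,  0.3820529 , -0.38292286, -0.5943929 ]), 'contact_force': array([ 0.69972258,  0.23230745, -0.26736512]), 'wrist_torque': array([-0.00920841, -0.0073553 ,  0.05656221]), 'gripper_width': 0.9982458527283113}
scene [1.03205978 0.21286445 0.91128926] [-0.48979246 -0.21683447 -0.84444429] 371.5391505415921
top [0.37291524 0.01094055 1.28051741] [ 0.16072399 -0.01903371 -0.98681585] 351.9496889458992
```

View pics/scene0.png

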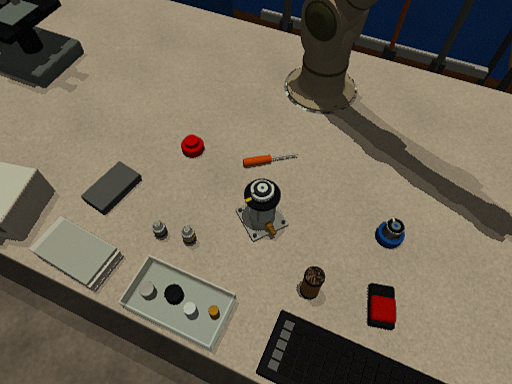

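View pics/top0.png

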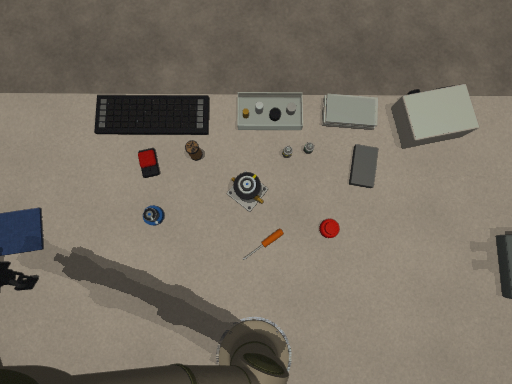

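The scene view shows the cap at about (390,232) and the filter at (262,195). In the top view the cap is at (153,215) and the filter at (247,186). I'll zoom in on these.

```bash
cat > crops.py <<'E'
import cv2,numpy as np,sys
def crop(tag,u0,v0,w,h,s):
    im=cv2.imread(f'pics/{tag}.png')[v0:v0+h,u0:u0+w]; return cv2.resize(im,None,fx=s,fy=s,interpolation=cv2.INTER_CUBIC)
a=crop('scene0',365,205,50,50,8);b=crop('scene0',235,170,50,50,8)
cc=crop('top0',138,200,32,32,9);d=crop('top0',231,170,32,32,9)
cc=np.pad(cc,((0,0),(0,112),(0,0)));d=np.pad(d,((0,0),(0,112),(0,0)))
cv2.imwrite('pics/z0.png',np.hstack([a,b]));cv2.imwrite('pics/z1.png',np.hstack([cc,d]))
E
python3 crops.py
python3 - <<'E'
from h import *
for n,(u,v),(fu,fv) in(('scene',(390,232),(262,195)),('top',(153,215),(247,186))):
    f=np.load(f'pics/{n}0.npz');im=f['im'];d=f['d'];W=cloud(n,d)
    hsv=cv2.cvtColor(im,cv2.COLOR_RGB2HSV)
    m=cv2.inRange(hsv,(100,120,40),(125,255,255)); k=np.zeros_like(m);k[v-25:v+25,u-25:u+25]=1;m=m*k
    P=W[(m>0)&(d>0)]; c,r=cv2.minEnclosingCircle(np.argwhere(m>0)[:,::-1].astype(np.float32))
    print(n,'blue',P.mean(0),P[:,2].max(),c,r, len(P))
    Q=W[v-25:v+25,u-25:u+25].reshape(-1,3);q=Q[Q[:,2]>.055];print(' grip top',len(q),np.median(q,0),q[:,2].max(),(q.min(0)+q.max(0))/2)
    S=Q[(Q[:,2]>.02)&(Q[:,2]<.1)];print(' all',(S.min(0)+S.max(0))/2,np.ptp(S,axis=0))
    F=W[fv-35:fv+35,fu-35:fu+35].reshape(-1,3)
    for lo,hi in((.11,.135),(.148,.17)):
        q=F[(F[:,2]>lo)&(F[:,2]<hi)];print(' filt',lo,len(q),np.median(q,0),(q.min(0)+q.max(0))/2,np.ptp(q,axis=0))
    y=cv2.inRange(hsv,(20,130,100),(35,255,255));k=np.zeros_like(y);k[fv-20:fv+20,fu-22:fu+22]=1
    for p in np.argwhere((y*k)>0): print('  y',p[::-1],W[p[0],p[1]].round(4),im[p[0],p[1]])
E
```

```text
scene blue [0.49575069 0.357025   0.02931929] 0.06720133217227633 (390.27874755859375, 233.69468688964844) 13.783300399780273 230
 grip top 267 [0.48510537 0.35828773 0.06488937] 0.9112892638508302 [0.74567473 0.29748987 0.48324341]
 all [0.48325982 0.35910933 0.04453893] [0.06736173 0.07023469 0.04853374]
 filt 0.11 527 [0.5892537  0.03464472 0.12859524] [0.57083102 0.02390768 0.12523159] [0.09109858 0.09078848 0.01451645]
 filt 0.148 336 [0.57311058 0.02554983 0.15498414] [0.57037835 0.02372447 0.15400837] [0.05488101 0.05736489 0.01175119]
  y [250 197] [0.5938 0.0017 0.13  ] [159 134   0]
  y [247 198] [ 0.5994 -0.0039  0.1298] [119 100   0]
  y [248 198] [ 0.5984 -0.0016  0.1299] [170 146   0]
  y [249 198] [0.5978 0.0009 0.1307] [170 146   0]
  y [250 198] [0.5961 0.0028 0.1293] [200 173   0]
  y [251 198] [0.5956 0.0053 0.1303] [163 139   0]
  y [245 199] [ 0.6044 -0.007   0.1304] [129 106   0]
  y [246 199] [ 0.6028 -0.005   0.1294] [170 146   0]
  y [247 199] [ 0.6022 -0.0025  0.1302] [180 153   0]
  y [248 199] [ 0.6004 -0.0007  0.1287] [194 168   0]
  y [249 199] [0.5998 0
[... 2015 characters left out ...]
 y [258 199] [ 0.5386 -0.0188  0.0317] [128  98  33]
  y [259 199] [ 0.538  -0.0223  0.0368] [139 106  37]
  y [260 199] [ 0.5383 -0.0259  0.0338] [129  99  39]
  y [261 199] [ 0.5384 -0.0295  0.0331] [127 102  52]
  y [259 200] [ 0.5348 -0.0224  0.0331] [118  90  32]
  y [260 200] [ 0.534  -0.0257  0.0399] [144 112  36]
  y [261 200] [ 0.535  -0.0296  0.0318] [107  84  30]
  y [262 200] [ 0.5349 -0.0331  0.0325] [122  96  47]
  y [260 201] [ 0.5307 -0.0258  0.0373] [118  91  31]
  y [261 201] [ 0.5312 -0.0295  0.0331] [137 105  36]
  y [262 201] [ 0.5313 -0.0331  0.0323] [116  90  32]
  y [261 202] [ 0.5273 -0.0294  0.0359] [121  92  32]
  y [262 202] [ 0.5272 -0.0329  0.0368] [115  89  39]
```

View pics/z0.png

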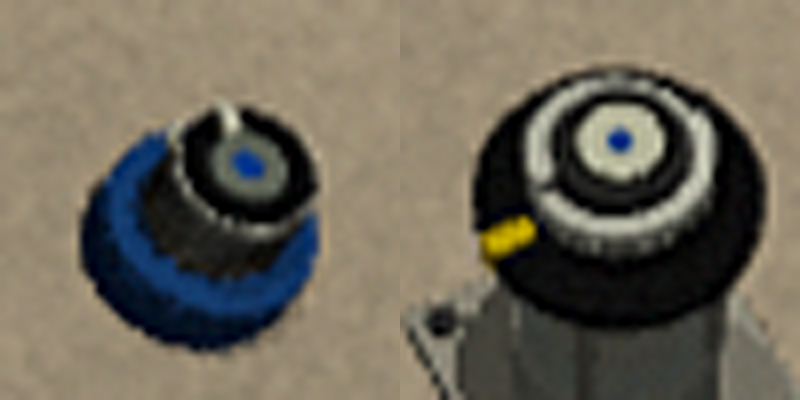

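View pics/z1.png

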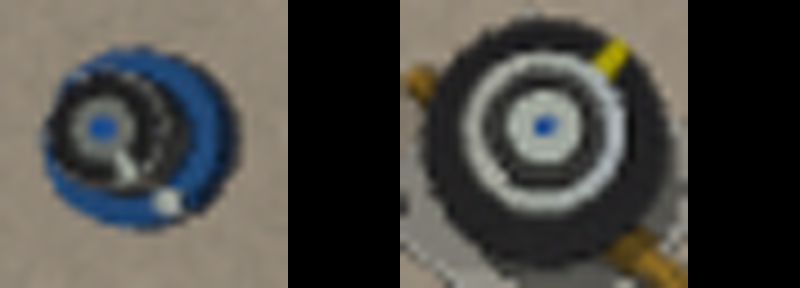

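Zoomed in: the cap's arrow is at about (156.7,222.6) in the top view and its grip-top line at about (151.9,218.3). The yellow mark is at about (254.5,175.5) in the top view and (248,199) in the scene view.

```bash
python3 - <<'E'
from h import *
# window dot triangulate
def tri(us):
    A=[];b=[]
    for n,(u,v) in us.items():
        m=camera_model(n);K=np.array(m['intrinsics']);R=np.array(m['R']);t=np.array(m['t']);c=-R.T@t
        r=R.T@np.linalg.inv(K)@np.array([u,v,1.]);r/=np.linalg.norm(r);M=np.eye(3)-np.outer(r,r);A.append(M);b.append(M@c)
    X=np.linalg.solve(sum(A),sum(b));return X,[np.linalg.norm(a@X-q) for a,q in zip(A,b)]
def cen(n,u,v,w,lo,hi):
    im=np.load(f'pics/{n}0.npz')['im'];h=cv2.cvtColor(im,cv2.COLOR_RGB2HSV)
    m=cv2.inRange(h,lo,hi);k=np.zeros_like(m);k[v-w:v+w+1,u-w:u+w+1]=1;p=np.argwhere(m*k>0)[:,::-1];return p.mean(0),len(p)
d={n:cen(n,u,v,2,(100,120,60),(130,255,255))[0] for n,u,v in(('scene',396,225),('top',149,214))};print(d,tri(d))
d={n:cen(n,u,v,2,(100,120,60),(130,255,255))[0] for n,u,v in(('scene',262,187),('top',247,184))};print(d,tri(d))
d={n:cen(n,u,v,6,(20,130,90),(35,255,255))[0] for n,u,v in(('scene',248,199),('top',255,176))};print(d,tri(d))
for n,u,v in(('scene',390,232),('top',153,215)):
    im=np.load(f'pics/{n}0.npz')['im'];h=cv2.cvtColor(im,cv2.COLOR_RGB2HSV)
    m=cv2.inRange(h,(0,0,110),(180,70,255));
    w=cen(n,u,v,16,(0,0,140),(180,60,255));print(w)
    bl=np.argwhere(cv2.inRange(im[v-16:v+17,u-16:u+17],(145,145,130),(255,255,255))>0)[:,::-1]+[u-16,v-16]
    for p in bl: print(p,im[p[1],p[0]],world(n,*p,.064)[:2].round(4),world(n,*p,.028)[:2].round(4))
E
```

```text
{'scene': array([395.5, 225. ]), 'top': array([149. , 213.5])} (array([0.48321216, 0.35753911, 0.0687569 ]), [np.float64(0.001410192989879544), np.float64(0.0014101929898794525)])
{'scene': array([262., 187.]), 'top': array([246.5, 183.5])} (array([0.57197868, 0.02259708, 0.15815333]), [np.float64(0.0013890986024278486), np.float64(0.0013890986024278807)])
{'scene': array([247.72, 199.56]), 'top': array([254.27272727, 175.72727273])} (array([ 0.60316954, -0.00236909,  0.12950514]), [np.float64(0.0020390406935469996), np.float64(0.0020390406935469887)])
(array([392.31521739, 226.98913043]), 92)
[392 217] [166 157 134] [0.4601 0.3461] [0.4358 0.3518]
[393 218] [183 181 159] [0.462  0.3492] [0.4378 0.355 ]
[398 218] [166 154 130] [0.4567 0.3611] [0.4322 0.3674]
[393 219] [198 199 174] [0.4649 0.3499] [0.4408 0.3557]
[394 219] [165 165 143] [0.4639 0.3523] [0.4397 0.3582]
[387 220] [176 168 143] [0.4743 0.3364] [0.4506 0.3416]
[393 220] [187 185 161] [0.4679 0.3506] [0.4439 0.3564]
[394 220] [192 191 165] [0.4668 0.3529] [0.4428 0.3589]
[386 221] [151 152 130] [0.4782 0.3347] [0.4547 0.3399]
[403 222] [171 158 134] [0.463  0.3755] [0.4388 0.3824]
[404 224] [176 165 139] [0.4678 0.3791] [0.4438 0.3861]
(array([152.91899853, 215.10751105]), 679)
[151 217] [150 156 146] [0.4718 0.35  ] [0.4747 0.3601]
[152 218] [147 154 143] [0.4683 0.3465] [0.4711 0.3564]
[152 219] [154 160 150] [0.4649 0.3463] [0.4676 0.3562]
[156 221] [151 157 149] [0.458  0.3323] [0.4605 0.3419]
[156 222] [159 166 158] [0.4546 0.3322] [0.457  0.3417]
[157 222] [150 157 156] [0.4546 0.3288] [0.457  0.3382]
```

```bash
cat >> h.py <<'E'
from scipy.spatial.transform import Rotation as Ro
CAP=np.array([.4835,.3565]);NECK=np.array([.5713,.0226])
def st():
    s=observe();M=Ro.from_quat(s['eef_rot']).as_matrix();x=M[:,0]
    print('t',round(float(s['clock']),2),'tcp',s['tcp_pos'].round(4),'xang',np.degrees(np.arctan2(x[1],x[0])).round(1),'down',M[:,1].round(3),'j',np.degrees(s['joint_pos']).round(0),'F',s['contact_force'].round(1),'T',s['wrist_torque'].round(2),'w',round(float(s['gripper_width']),3));return s,M
def go(p):
    s,M=st();d=M.T@(np.array(p)-s['tcp_pos'])/.025;print('dx dy dz',d.round(2))
E
python3 - <<'E'
import bench;print([ (k,getattr(bench,k)) for k in dir(bench) if k[0]!='_'])
from h import *
go([*CAP,.16])
E
```

```text
[('MotionError', <class 'bench.MotionError'>), ('camera_model', <function make.<locals>.<lambda> at 0x7fab9a2f8680>), ('close_job', <function connect.<locals>.done at 0x7fab9a26b740>), ('grasp_offset', 0.0187), ('observe', <function make.<locals>.<lambda> at 0x7fab9a2f85e0>), ('read_camera', <function make.<locals>.drawn_camera at 0x7fab9a2f80e0>)]
t 0.1 tcp [0.3006 0.6593 0.2305] xang 65.5 down [-0.    -0.001 -1.   ] j [-70.  34.  -0.  92.   0.  54.  -5.] F [-0.  -0.3 -0.1] T [0.   0.01 0.03] w 0.997
dx dy dz [ -7.98   2.83 -11.68]
```

```bash
python3 -m handwheel '[{"dx":-1.3,"dy":0.4,"dz":-1.9,"yaw":1.3,"gripper":-1},{"dx":-2.6,"dy":0.8,"dz":-3.8,"yaw":2.6,"gripper":-1},{"dx":-4,"dy":1.2,"dz":-5.7,"yaw":3.9,"gripper":-1},{"dx":-5.3,"dy":1.6,"dz":-7.6,"yaw":5.2,"gripper":-1},{"dx":-6.6,"dy":2,"dz":-9.5,"yaw":6.5,"gripper":-1},{"dx":-7.5,"dy":2.4,"dz":-11,"yaw":7.8,"gripper":-1},{"dx":-7.98,"dy":2.83,"dz":-11.68,"yaw":9.1,"gripper":-1},{"dx":-7.98,"dy":2.83,"dz":-11.68,"yaw":10.4,"gripper":-1},{"dx":-7.98,"dy":2.83,"dz":-11.68,"yaw":10.4,"gripper":-1},{"dx":-7.98,"dy":2.83,"dz":-11.68,"yaw":10.4,"gripper":-1}]'; python3 - <<'E'
from h import *
go([*CAP,.03])
cap('scene','scene1');cap('top','top1')
E
python3 - <<'E'
import cv2,numpy as np
a=cv2.imread('pics/scene1.png')[170:290,330:450];b=cv2.imread('pics/top1.png')[160:280,90:210]
cv2.imwrite('pics/z2.png',np.hstack([cv2.resize(x,(400,400)) for x in(a,b)]))
E
```

```text
clock: 1.35
tcp_pos: [0.4832, 0.357, 0.16]
eef_rot: [0.699, -0.107, 0.107, -0.698]
contact_force: [-0.2, 0.4, -1.6]
gripper_width: 1.003
t 1.35 tcp [0.4832 0.357  0.16  ] xang -17.4 down [-0.001 -0.001 -1.   ] j [-56.  32.  21. 113. -18.  38. -41.] F [-0.2  0.4 -1.6] T [-0.02 -0.02  0.05] w 1.003
dx dy dz [ 0.02  5.2  -0.01]
```

View pics/z2.png

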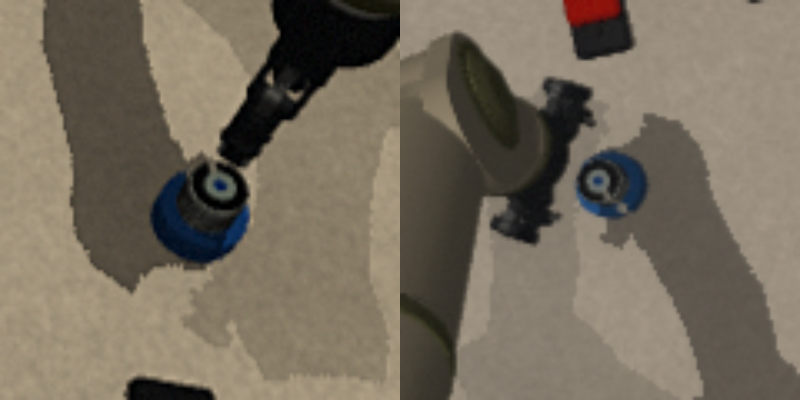

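The jaws straddle the cap in both views: cap at (218,185) in the left crop and (600,183) in the right. Descending to grasp.

```bash
python3 -m handwheel '[{"dy":1.5,"gripper":-1},{"dy":3,"gripper":-1},{"dy":4,"gripper":-1},{"dy":4.7,"gripper":-1},{"dy":5.2,"gripper":-1},{"dy":5.2,"gripper":-1},{"dy":5.2,"gripper":-1}]' 50; python3 - <<'E'
from h import *
st();cap('scene','scene2')
import cv2
cv2.imwrite('pics/z3.png',cv2.resize(cv2.imread('pics/scene2.png')[170:290,330:450],(500,500)))
E
```

```text
t 1.45 tcp [0.4833 0.3569 0.1601] xang -17.5 down [-0.    -0.001 -1.   ] j [-56.  32.  21. 113. -18.  38. -41.] F [-0.7  0.1  0.3] T [ 0.01  0.01 -0.04] w 1.003invalid input
```

View pics/z3.png

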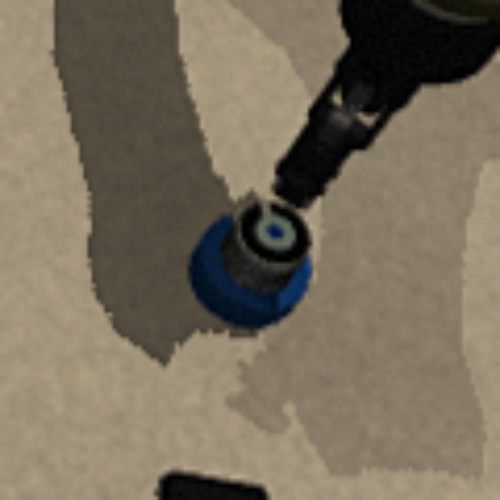

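The call was refused as invalid input and the arm didn't move. Perhaps every key is required, so I'll write rows in full.

```bash
python3 -m handwheel '[{"dx":0,"dy":1.5,"dz":0,"yaw":0,"gripper":-1},{"dx":0,"dy":3,"dz":0,"yaw":0,"gripper":-1},{"dx":0,"dy":4,"dz":0,"yaw":0,"gripper":-1},{"dx":0,"dy":4.7,"dz":0,"yaw":0,"gripper":-1},{"dx":0,"dy":5.2,"dz":0,"yaw":0,"gripper":-1},{"dx":0,"dy":5.2,"dz":0,"yaw":0,"gripper":-1},{"dx":0,"dy":5.2,"dz":0,"yaw":0,"gripper":-1}]' 50; python3 - <<'E'
from h import *
st()
E
```

```text
clock: 2.38
tcp_pos: [0.4837, 0.3569, 0.0309]
eef_rot: [0.699, -0.108, 0.108, -0.699]
contact_force: [0.6, -0.3, -0.4]
gripper_width: 0.999
t 2.38 tcp [0.4837 0.3569 0.0309] xang -17.6 down [ 0. -0. -1.] j [-51.  43.  14. 117. -24.  23. -36.] F [ 0.6 -0.3 -0.4] T [ 0.02  0.01 -0.  ] w 0.999
```

```bash
python3 -m handwheel '[{"dx":0,"dy":0,"dz":0,"yaw":0,"gripper":0},{"dx":0,"dy":0,"dz":0,"yaw":0,"gripper":0},{"dx":0,"dy":0,"dz":0,"yaw":0,"gripper":0.3},{"dx":0,"dy":0,"dz":0,"yaw":0,"gripper":1},{"dx":0,"dy":0,"dz":0,"yaw":0,"gripper":1},{"dx":0,"dy":0,"dz":0,"yaw":0,"gripper":1},{"dx":0,"dy":0,"dz":0,"yaw":0,"gripper":1}]' 50; python3 - <<'E'
from h import *
st();cap('scene','scene3');cap('top','top3')
a=cv2.imread('pics/scene3.png')[170:290,330:450];b=cv2.imread('pics/top3.png')[180:250,115:185]
cv2.imwrite('pics/z4.png',np.hstack([cv2.resize(x,(400,400)) for x in(a,b)]))
E
```

```text
clock: 3.25
tcp_pos: [0.4836, 0.3573, 0.0316]
eef_rot: [-0.699, 0.108, -0.108, 0.699]
contact_force: [-2.2, -0.4, 6.8]
gripper_width: 0.527
t 3.25 tcp [0.4836 0.3573 0.0316] xang -17.5 down [ 0.  0. -1.] j [-51.  43.  14. 117. -24.  23. -36.] F [-2.2 -0.4  6.8] T [-0.02  0.36  0.01] w 0.527
```

View pics/z4.png

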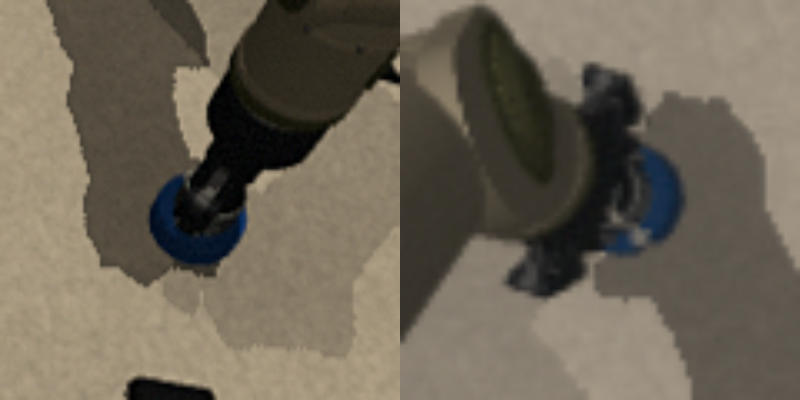

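Grasped at 0.527 × 85 = 44.8 mm, with the blue skirt visible below the jaws. Lifting.

```bash
python3 -m handwheel '[{"dx":0,"dy":-0.5,"dz":0,"yaw":0,"gripper":1},{"dx":0,"dy":-1.5,"dz":0,"yaw":0,"gripper":1},{"dx":0,"dy":-3,"dz":0,"yaw":0,"gripper":1},{"dx":0,"dy":-4.5,"dz":0,"yaw":0,"gripper":1},{"dx":0,"dy":-6,"dz":0,"yaw":0,"gripper":1},{"dx":0,"dy":-7.4,"dz":0,"yaw":0,"gripper":1},{"dx":0,"dy":-7.4,"dz":0,"yaw":0,"gripper":1}]'; python3 - <<'E'
from h import *
go([*NECK,.215])
E
```

```text
clock: 4.22
tcp_pos: [0.4846, 0.3577, 0.2197]
eef_rot: [-0.697, 0.107, -0.109, 0.7]
contact_force: [-0.2, -0.1, -2.5]
gripper_width: 0.525
t 4.22 tcp [0.4846 0.3577 0.2197] xang -17.6 down [ 0.004  0.004 -1.   ] j [-58.  28.  24. 110. -16.  45. -43.] F [-0.2 -0.1 -2.5] T [-0.01 -0.04  0.02] w 0.525
dx dy dz [  7.35   0.15 -11.73]
```

```bash
python3 -m handwheel '[{"dx":0.7,"dy":0,"dz":-1.1,"yaw":-0.8,"gripper":1},{"dx":1.5,"dy":0,"dz":-2.4,"yaw":-1.8,"gripper":1},{"dx":2.4,"dy":0,"dz":-3.8,"yaw":-2.8,"gripper":1},{"dx":3.3,"dy":0,"dz":-5.3,"yaw":-3.8,"gripper":1},{"dx":4.2,"dy":0,"dz":-6.8,"yaw":-4.8,"gripper":1},{"dx":5.1,"dy":0,"dz":-8.2,"yaw":-5.8,"gripper":1},{"dx":5.9,"dy":0,"dz":-9.5,"yaw":-6.8,"gripper":1},{"dx":6.6,"dy":0,"dz":-10.6,"yaw":-7.7,"gripper":1},{"dx":7.1,"dy":0,"dz":-11.4,"yaw":-8.3,"gripper":1},{"dx":7.35,"dy":0,"dz":-11.73,"yaw":-8.6,"gripper":1},{"dx":7.35,"dy":0,"dz":-11.73,"yaw":-8.6,"gripper":1},{"dx":7.35,"dy":0,"dz":-11.73,"yaw":-8.6,"gripper":1}]'; python3 - <<'E'
from h import *
go([*NECK,.215])
cap('scene','scene4');cap('top','top4')
a=cv2.imread('pics/scene4.png')[130:230,210:310];b=cv2.imread('pics/top4.png')[150:230,205:285]
cv2.imwrite('pics/z5.png',np.hstack([cv2.resize(x,(400,400)) for x in(a,b)]))
E
```

```text
clock: 5.72
tcp_pos: [0.5707, 0.0233, 0.2182]
eef_rot: [-0.637, -0.307, 0.304, 0.639]
contact_force: [0.5, 0.8, -2.1]
gripper_width: 0.527
t 5.72 tcp [0.5707 0.0233 0.2182] xang 51.2 down [ 0.003  0.004 -1.   ] j [-11.  25.   5. 113.  -3.  42.  47.] F [ 0.5  0.8 -2.1] T [0.01 0.02 0.05] w 0.527
dx dy dz [-0.01  0.13 -0.04]
```

View pics/z5.png

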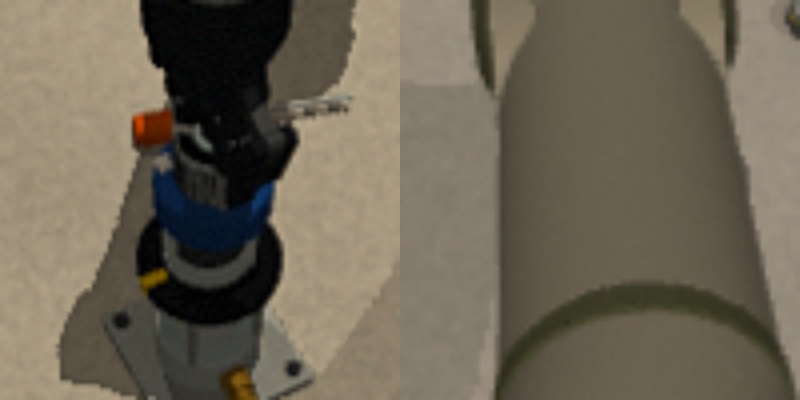

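Top view is blocked by the arm. In the scene crop the blue skirt is over the neck, and the white arrow shows at its left edge, crop (165,160). I'll check the centring by fitting the skirt and collar circles in this one view.

```bash
cat >> h.py <<'E'
from scipy.optimize import least_squares
def circ(P,r,c0):
    f=least_squares(lambda c:np.hypot(P[:,0]-c[0],P[:,1]-c[1])-r,c0,loss='soft_l1',f_scale=.001);return f.x,np.abs(f.fun).mean()
def checkcap(tag,box=(225,150,300,215)):
    f=np.load(f'pics/{tag}.npz');im=f['im'];d=f['d'];W=cloud('scene',d);hsv=cv2.cvtColor(im,cv2.COLOR_RGB2HSV)
    u0,v0,u1,v1=box;k=np.zeros(d.shape,bool);k[v0:v1,u0:u1]=1
    b=(cv2.inRange(hsv,(100,120,30),(125,255,255))>0)&k&(d>0);P=W[b]
    print('blue n',len(P),'z pct',np.percentile(P[:,2],[1,5,50,90,95,99]).round(4))
    top=np.percentile(P[:,2],95);S=P[P[:,2]<top-.006];print(' skirt side',circ(S,.035,NECK), 'flat top z',np.median(P[P[:,2]>top-.004][:,2]))
    w=(cv2.inRange(im,(120,120,105),(255,255,255))>0)&k&(W[...,2]>.16)
    for p in np.argwhere(w):
        X=W[p[0],p[1]];print('  w',p[::-1],X.round(4),'ang',np.degrees(np.arctan2(X[1]-.0237,X[0]-.5706)).round(1),im[p[0],p[1]])
E
python3 - <<'E'
from h import *
checkcap('scene4')
f=np.load('pics/scene0.npz');W=cloud('scene',f['d'])[150:240,220:310].reshape(-1,3)
# skirt-side reference of cap at start
im=f['im'];b=cv2.inRange(cv2.cvtColor(im,cv2.COLOR_RGB2HSV),(100,120,30),(125,255,255))>0
k=np.zeros_like(b);k[210:255,370:412]=1;P=cloud('scene',f['d'])[b&k];P=P[P[:,2]<.022];print('start cap',circ(P,.035,CAP))
q=W[(W[:,2]>.116)&(W[:,2]<.126)&(np.hypot(*(W[:,:2]-NECK).T)>.042)];print('collar side',len(q),circ(q,.046,NECK))
E
```

```text
blue n 323 z pct [0.1563 0.1901 0.2108 0.2161 0.2167 0.2178]
 skirt side (array([0.5690375, 0.0246767]), np.float64(0.0011270713200223048)) flat top z 0.2151139947738966
  w [248 151] [1.0321 0.2129 0.9113] ang 22.3 [167 153 126]
  w [283 161] [0.5995 0.0787 0.3244] ang 62.2 [151 137 115]
  w [290 165] [1.0321 0.2129 0.9113] ang 22.3 [176 160 133]
  w [239 181] [1.0321 0.2129 0.9113] ang 22.3 [158 144 120]
  w [227 184] [1.0321 0.2129 0.9113] ang 22.3 [154 142 119]
  w [296 191] [1.0321 0.2129 0.9113] ang 22.3 [166 151 124]
  w [295 200] [1.0321 0.2129 0.9113] ang 22.3 [166 151 124]
  w [289 206] [1.0321 0.2129 0.9113] ang 22.3 [163 148 124]
start cap (array([0.48028581, 0.35977888]), np.float64(0.0006017514515375109))
collar side 46 (array([0.5695577 , 0.02320135]), np.float64(0.0006561185675232519))
```

```bash
python3 - <<'E'
from h import *
f=np.load('pics/scene4.npz');W=cloud('scene',f['d'])
for v in range(166,182):
    print(v,[(f['im'][v,u].tolist(),W[v,u].round(3).tolist()) for u in range(249,254)])
cv2.imwrite('pics/z6.png',cv2.resize(cv2.imread('pics/scene4.png')[150:200,235:295],(780,650),interpolation=cv2.INTER_CUBIC)[:600])
E
```

```text
166 [([65, 52, 42], [0.42, -0.083, -0.002]), ([64, 53, 40], [0.421, -0.079, 0.002]), ([40, 41, 49], [0.563, -0.009, 0.215]), ([5, 28, 55], [0.562, -0.007, 0.215]), ([24, 33, 36], [0.583, 0.005, 0.247])]
167 [([60, 58, 48], [0.425, -0.081, 0.001]), ([39, 47, 56], [0.567, -0.01, 0.215]), ([3, 28, 57], [0.567, -0.007, 0.216]), ([3, 23, 55], [0.565, -0.005, 0.216]), ([27, 29, 31], [0.581, 0.005, 0.241])]
168 [([54, 52, 48], [0.428, -0.08, -0.0]), ([49, 60, 69], [0.57, -0.008, 0.215]), ([91, 86, 82], [0.569, -0.006, 0.216]), ([36, 49, 65], [0.568, -0.004, 0.216]), ([17, 21, 26], [0.582, 0.005, 0.238])]
169 [([109, 102, 88], [0.574, -0.009, 0.217]), ([113, 108, 96], [0.572, -0.007, 0.216]), ([116, 105, 91], [0.572, -0.005, 0.216]), ([49, 56, 61], [0.57, -0.003, 0.215]), ([16, 22, 24], [0.582, 0.005, 0.234])]
170 [([122, 117, 101], [0.577, -0.007, 0.217]), ([120, 109, 94], [0.576, -0.005, 0.218]), ([116, 107, 90], [0.576, -0.003, 0.219]), ([95, 87, 75], [0.572, -0.002, 0.214]), ([33, 33, 30], [0.58, 0.004, 0.228])]
171 [([93, 89, 79], [0.578, -0.007, 0.215]), ([114, 105, 88], [0.577, -0.005
[... 1393 characters left out ...]
0.217]), ([13, 32, 64], [0.593, 0.005, 0.213]), ([9, 30, 60], [0.593, 0.007, 0.215]), ([8, 32, 58], [0.593, 0.01, 0.216])]
179 [([2, 21, 45], [0.594, 0.0, 0.207]), ([8, 30, 56], [0.596, 0.004, 0.213]), ([10, 32, 60], [0.597, 0.007, 0.215]), ([10, 29, 57], [0.596, 0.009, 0.216]), ([13, 33, 61], [0.595, 0.011, 0.215])]
180 [([0, 14, 34], [0.595, 0.001, 0.206]), ([13, 28, 48], [0.597, 0.004, 0.21]), ([7, 28, 54], [0.598, 0.007, 0.213]), ([13, 35, 62], [0.599, 0.01, 0.216]), ([8, 31, 57], [0.597, 0.012, 0.215])]
181 [([0, 11, 31], [0.594, 0.0, 0.2]), ([7, 21, 37], [0.597, 0.004, 0.206]), ([11, 24, 46], [0.6, 0.008, 0.212]), ([4, 26, 54], [0.6, 0.01, 0.213]), ([9, 31, 59], [0.601, 0.014, 0.217])]
```

View pics/z6.png

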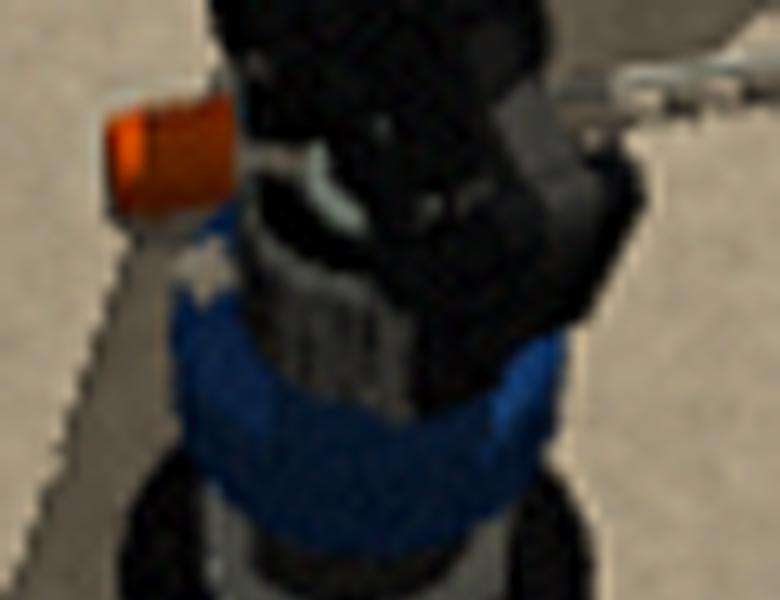

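The arrow is at about -79°, i.e. 42° clockwise of the mark (-37.5°). I'll turn another 3° and lower to just at the rim, then creep down.

```bash
python3 -m handwheel '[{"dx":0,"dy":0.5,"dz":-0.04,"yaw":0.4,"gripper":1},{"dx":0,"dy":0.9,"dz":-0.04,"yaw":0.4,"gripper":1},{"dx":0,"dy":1.2,"dz":-0.04,"yaw":0.4,"gripper":1},{"dx":0,"dy":1.35,"dz":-0.04,"yaw":0.4,"gripper":1},{"dx":0,"dy":1.35,"dz":-0.04,"yaw":0.4,"gripper":1}]'; python3 - <<'E'
from h import *
go([*NECK,.1766])
E
```

```text
clock: 6.45
tcp_pos: [0.5717, 0.0231, 0.1845]
eef_rot: [-0.645, -0.29, 0.287, 0.647]
contact_force: [0.8, 0.9, -2.7]
gripper_width: 0.529
t 6.45 tcp [0.5717 0.0231 0.1845] xang 48.1 down [ 0.003  0.004 -1.   ] j [-11.  27.   5. 115.  -4.  38.  44.] F [ 0.8  0.9 -2.7] T [-0.03 -0.01  0.  ] w 0.529
dx dy dz [-0.03  0.32  0.  ]
```

```bash
python3 -m handwheel '[{"dx":0,"dy":0.08,"dz":0,"yaw":0,"gripper":1},{"dx":0,"dy":0.16,"dz":0,"yaw":0,"gripper":1},{"dx":0,"dy":0.24,"dz":0,"yaw":0,"gripper":1},{"dx":0,"dy":0.24,"dz":0,"yaw":0,"gripper":1}]'; python3 -m handwheel '[{"dx":0,"dy":0.04,"dz":0,"yaw":0,"gripper":1},{"dx":0,"dy":0.08,"dz":0,"yaw":0,"gripper":1},{"dx":0,"dy":0.08,"dz":0,"yaw":0,"gripper":1}]';  python3 - <<'E'
from h import *
st()
cap('scene','scene5');checkcap('scene5')
E
```

```text
clock: 6.95
tcp_pos: [0.5717, 0.0231, 0.1784]
eef_rot: [-0.645, -0.29, 0.287, 0.647]
contact_force: [-0.4, 0.3, -2.1]
gripper_width: 0.521
clock: 7.32
tcp_pos: [0.5717, 0.0232, 0.177]
eef_rot: [-0.645, -0.29, 0.286, 0.647]
contact_force: [-2.9, -0.1, 5.7]
gripper_width: 0.525
t 7.33 tcp [0.5717 0.0232 0.177 ] xang 48.1 down [ 0.003  0.004 -1.   ] j [-11.  28.   5. 115.  -4.  37.  44.] F [-2.9 -0.1  5.7] T [-0.06  0.44 -0.08] w 0.525
blue n 298 z pct [0.1472 0.1497 0.1696 0.175  0.1756 0.1767]
 skirt side (array([0.57014168, 0.0245545 ]), np.float64(0.0005885192179799289)) flat top z 0.17389677158634884
  w [240 153] [1.0321 0.2129 0.9113] ang 22.3 [170 155 130]
  w [232 159] [1.0321 0.2129 0.9113] ang 22.3 [164 148 124]
  w [239 161] [1.0321 0.2129 0.9113] ang 22.3 [165 150 126]
  w [294 162] [1.0321 0.2129 0.9113] ang 22.3 [173 159 133]
  w [233 163] [1.0321 0.2129 0.9113] ang 22.3 [165 150 126]
  w [235 163] [1.0321 0.2129 0.9113] ang 22.3 [161 148 123]
  w [279 167] [1.0321 0.2129 0.9113] ang 22.3 [179 160 136]
  w [284 168] [1.0321 0.2129 0.9113] ang 22.3 [168 152 128]
  w [227 178] [1.0321 0.2129 0.9113] ang 22.3 [152 139 113]
```

Contact came at TCP z 0.177, as predicted (0.1766), with about 8 N. Turning back anticlockwise and rising with the ridge.

```bash
python3 -m handwheel '[{"dx":-0.02,"dy":-0.03,"dz":0,"yaw":-0.5,"gripper":1},{"dx":-0.04,"dy":-0.04,"dz":0,"yaw":-1.2,"gripper":1},{"dx":-0.04,"dy":-0.05,"dz":0,"yaw":-2,"gripper":1},{"dx":-0.04,"dy":-0.06,"dz":0,"yaw":-2.8,"gripper":1},{"dx":-0.04,"dy":-0.07,"dz":0,"yaw":-3.6,"gripper":1},{"dx":-0.04,"dy":-0.08,"dz":0,"yaw":-4.3,"gripper":1},{"dx":-0.04,"dy":-0.09,"dz":0,"yaw":-4.8,"gripper":1},{"dx":-0.04,"dy":-0.09,"dz":0,"yaw":-4.8,"gripper":1}]';  python3 - <<'E'
from h import *
st()
cap('scene','scene6');checkcap('scene6')
cv2.imwrite('pics/z7.png',cv2.resize(cv2.imread('pics/scene6.png')[150:210,230:300],(700,600),interpolation=cv2.INTER_CUBIC))
E
```

```text
clock: 8.38
tcp_pos: [0.571, 0.0222, 0.1791]
eef_rot: [-0.515, -0.486, 0.482, 0.516]
contact_force: [-0.3, 0.5, -2.9]
gripper_width: 0.529
t 8.38 tcp [0.571  0.0222 0.1791] xang 86.5 down [ 0.003  0.004 -1.   ] j [ -3.  28.  -6. 115.   4.  38.  74.] F [-0.3  0.5 -2.9] T [-0.02 -0.01 -0.01] w 0.529
blue n 292 z pct [0.1466 0.1513 0.1729 0.1778 0.1787 0.2134]
 skirt side (array([0.56907468, 0.02304752]), np.float64(0.0006785670116812617)) flat top z 0.17689983423350264
  w [297 160] [1.0321 0.2129 0.9113] ang 22.3 [169 157 130]
  w [295 190] [1.0321 0.2129 0.9113] ang 22.3 [157 143 119]
  w [283 192] [1.0321 0.2129 0.9113] ang 22.3 [167 153 125]
```

View pics/z7.png

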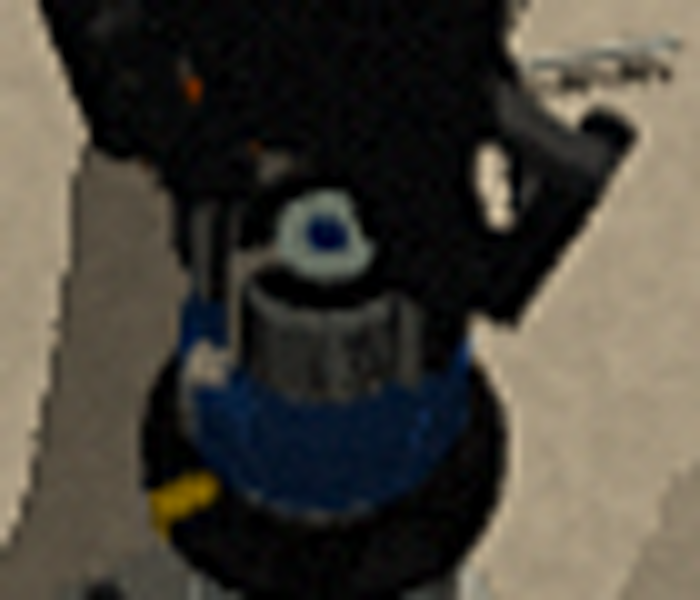

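The arrow at crop (205,365) is just short of the yellow mark at (185,500), with the cap square. Turning past the mark, then lowering.

```bash
python3 -m handwheel '[{"dx":0,"dy":0.02,"dz":0,"yaw":-0.5,"gripper":1},{"dx":0,"dy":0.02,"dz":0,"yaw":-1.2,"gripper":1},{"dx":0,"dy":0.02,"dz":0,"yaw":-1.9,"gripper":1},{"dx":0,"dy":0.02,"dz":0,"yaw":-2.4,"gripper":1},{"dx":0,"dy":0.02,"dz":0,"yaw":-2.4,"gripper":1}]'; python3 -m handwheel '[{"dx":0,"dy":0.05,"dz":0,"yaw":0,"gripper":1},{"dx":0,"dy":0.1,"dz":0,"yaw":0,"gripper":1},{"dx":0,"dy":0.14,"dz":0,"yaw":0,"gripper":1},{"dx":0,"dy":0.14,"dz":0,"yaw":0,"gripper":1}]'; python3 - <<'E'
from h import *
st()
E
```

```text
clock: 9.05
tcp_pos: [0.5711, 0.0222, 0.1785]
eef_rot: [0.428, 0.565, -0.561, -0.428]
contact_force: [0.1, -0.7, -2.0]
gripper_width: 0.523
clock: 9.55
tcp_pos: [0.571, 0.0223, 0.1749]
eef_rot: [0.428, 0.565, -0.561, -0.428]
contact_force: [-0.4, 0.1, -2.2]
gripper_width: 0.522
t 9.55 tcp [0.571  0.0223 0.1749] xang 105.5 down [ 0.003  0.004 -1.   ] j [  0.  28. -12. 115.   9.  38.  89.] F [-0.4  0.1 -2.2] T [ 0.04 -0.   -0.01] w 0.522
```

```bash
python3 -m handwheel '[{"dx":0,"dy":0.05,"dz":0,"yaw":0,"gripper":1},{"dx":0,"dy":0.1,"dz":0,"yaw":0,"gripper":1},{"dx":0,"dy":0.14,"dz":0,"yaw":0,"gripper":1},{"dx":0,"dy":0.14,"dz":0,"yaw":0,"gripper":1}]'; python3 -m handwheel '[{"dx":0,"dy":0.03,"dz":0,"yaw":0,"gripper":1},{"dx":0,"dy":0.05,"dz":0,"yaw":0,"gripper":1},{"dx":0,"dy":0.05,"dz":0,"yaw":0,"gripper":1}]'; python3 - <<'E'
from h import *
st();cap('scene','scene7');checkcap('scene7')
E
```

```text
clock: 10.05
tcp_pos: [0.5712, 0.0224, 0.1717]
eef_rot: [0.428, 0.565, -0.561, -0.428]
contact_force: [-0.1, 0.4, 2.2]
gripper_width: 0.523
clock: 10.42
tcp_pos: [0.5715, 0.0224, 0.1715]
eef_rot: [0.428, 0.565, -0.561, -0.428]
contact_force: [-2.7, 0.9, 11.2]
gripper_width: 0.517
t 10.43 tcp [0.5715 0.0224 0.1715] xang 105.5 down [ 0.004  0.004 -1.   ] j [  0.  29. -12. 115.   9.  37.  89.] F [-2.7  0.9 11.2] T [0.03 0.78 0.03] w 0.517
blue n 279 z pct [0.1414 0.1439 0.1647 0.1699 0.1708 0.207 ]
 skirt side (array([0.56897821, 0.02258607]), np.float64(0.0006046943903679124)) flat top z 0.1690218775295954
  w [282 154] [0.5541 0.0607 0.2853] ang 114.0 [141 127 106]
  w [289 206] [1.0321 0.2129 0.9113] ang 22.3 [144 132 108]
```

The cap dropped about 8 mm (shoulder 0.177 to 0.169) and is now seated. Running in clockwise, following the pitch at 0.0142 dy per yaw unit.

```bash
python3 -m handwheel '[{"dx":0,"dy":-0.01,"dz":0,"yaw":0.3,"gripper":1},{"dx":0,"dy":-0.01,"dz":0,"yaw":0.9,"gripper":1},{"dx":0,"dy":-0.01,"dz":0,"yaw":1.7,"gripper":1},{"dx":0,"dy":0.0,"dz":0,"yaw":2.5,"gripper":1},{"dx":0,"dy":0.01,"dz":0,"yaw":3.3,"gripper":1},{"dx":0,"dy":0.02,"dz":0,"yaw":3.9,"gripper":1},{"dx":0,"dy":0.02,"dz":0,"yaw":4,"gripper":1}]'; python3 - <<'E'
from h import *
st()
E
```

```text
clock: 11.35
tcp_pos: [0.5712, 0.0224, 0.1706]
eef_rot: [-0.566, -0.425, 0.421, 0.567]
contact_force: [-0.2, -0.0, -2.1]
gripper_width: 0.528
t 11.35 tcp [0.5712 0.0224 0.1706] xang 73.4 down [ 0.004  0.004 -1.   ] j [ -6.  28.  -2. 115.   1.  36.  64.] F [-0.2 -0.  -2.1] T [-0.03 -0.03  0.06] w 0.528
```

```bash
python3 -m handwheel '[{"dx":0,"dy":0.01,"dz":0,"yaw":0.6,"gripper":1},{"dx":0,"dy":0.02,"dz":0,"yaw":1.5,"gripper":1},{"dx":0,"dy":0.034,"dz":0,"yaw":2.4,"gripper":1},{"dx":0,"dy":0.047,"dz":0,"yaw":3.3,"gripper":1},{"dx":0,"dy":0.06,"dz":0,"yaw":4.2,"gripper":1},{"dx":0,"dy":0.073,"dz":0,"yaw":5.1,"gripper":1},{"dx":0,"dy":0.085,"dz":0,"yaw":6,"gripper":1},{"dx":0,"dy":0.098,"dz":0,"yaw":6.9,"gripper":1},{"dx":0,"dy":0.11,"dz":0,"yaw":7.7,"gripper":1},{"dx":0,"dy":0.114,"dz":0,"yaw":8,"gripper":1}]'; python3 - <<'E'
from h import *
st();cap('scene','scene8');checkcap('scene8')
cv2.imwrite('pics/z8.png',cv2.resize(cv2.imread('pics/scene8.png')[150:210,230:300],(700,600),interpolation=cv2.INTER_CUBIC))
E
```

```text
clock: 12.6
tcp_pos: [0.5711, 0.0226, 0.1676]
eef_rot: [-0.703, -0.059, 0.057, 0.706]
contact_force: [-0.6, 1.0, -2.0]
gripper_width: 0.525
t 12.6 tcp [0.5711 0.0226 0.1676] xang 9.4 down [ 0.003  0.004 -1.   ] j [-19.  29.  16. 116. -14.  36.  16.] F [-0.6  1.  -2. ] T [0.01 0.01 0.  ] w 0.525
blue n 316 z pct [0.1367 0.139  0.1619 0.1658 0.1664 0.1673]
 skirt side (array([0.57014161, 0.02441605]), np.float64(0.0006050724838137427)) flat top z 0.16487275665639203
  w [230 153] [1.0321 0.2129 0.9113] ang 22.3 [170 159 132]
  w [241 166] [1.0321 0.2129 0.9113] ang 22.3 [172 156 131]
  w [243 172] [1.0321 0.2129 0.9113] ang 22.3 [159 146 123]
  w [227 173] [1.0321 0.2129 0.9113] ang 22.3 [158 144 120]
  w [228 173] [1.0321 0.2129 0.9113] ang 22.3 [152 139 116]
  w [233 176] [1.0321 0.2129 0.9113] ang 22.3 [160 148 124]
  w [285 182] [1.0321 0.2129 0.9113] ang 22.3 [163 148 124]
  w [293 192] [1.0321 0.2129 0.9113] ang 22.3 [165 148 125]
  w [234 196] [1.0321 0.2129 0.9113] ang 22.3 [169 151 125]
```

View pics/z8.png

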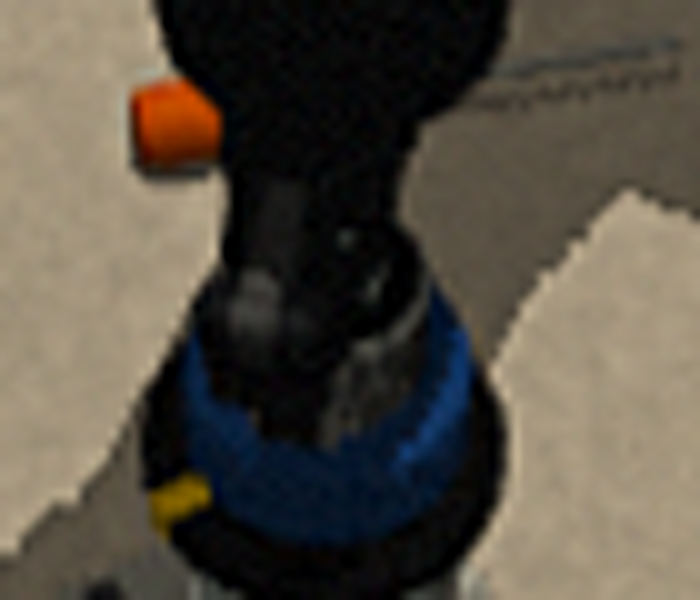

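The cap sits square with the arrow now out of view behind; forces are zero. Expected remaining: about 117°.

```bash
python3 -m handwheel '[{"dx":0,"dy":0.01,"dz":0,"yaw":0.6,"gripper":1},{"dx":0,"dy":0.02,"dz":0,"yaw":1.5,"gripper":1},{"dx":0,"dy":0.034,"dz":0,"yaw":2.4,"gripper":1},{"dx":0,"dy":0.047,"dz":0,"yaw":3.3,"gripper":1},{"dx":0,"dy":0.06,"dz":0,"yaw":4.2,"gripper":1},{"dx":0,"dy":0.073,"dz":0,"yaw":5.1,"gripper":1},{"dx":0,"dy":0.085,"dz":0,"yaw":6,"gripper":1},{"dx":0,"dy":0.098,"dz":0,"yaw":6.9,"gripper":1},{"dx":0,"dy":0.11,"dz":0,"yaw":7.7,"gripper":1},{"dx":0,"dy":0.114,"dz":0,"yaw":8,"gripper":1}]'; python3 -c "
from h import *
st()"
```

```text
clock: 13.9
tcp_pos: [0.5709, 0.0224, 0.1646]
eef_rot: [-0.627, 0.324, -0.325, 0.63]
contact_force: [-0.4, -1.3, -1.1]
gripper_width: 0.524
t 13.9 tcp [0.5709 0.0224 0.1646] xang -54.6 down [ 0.003  0.004 -1.   ] j [-31.  33.  35. 117. -30.  39. -31.] F [-0.4 -1.3 -1.1] T [-0.27  0.24  0.08] w 0.524
```

```bash
python3 -m handwheel '[{"dx":0,"dy":0.01,"dz":0,"yaw":0.6,"gripper":1},{"dx":0,"dy":0.02,"dz":0,"yaw":1.4,"gripper":1},{"dx":0,"dy":0.03,"dz":0,"yaw":2.1,"gripper":1},{"dx":0,"dy":0.04,"dz":0,"yaw":2.8,"gripper":1},{"dx":0,"dy":0.05,"dz":0,"yaw":3.5,"gripper":1},{"dx":0,"dy":0.06,"dz":0,"yaw":4,"gripper":1},{"dx":0,"dy":0.06,"dz":0,"yaw":4,"gripper":1}]'; python3 -c "
from h import *
st()"
```

```text
clock: 14.78
tcp_pos: [0.5707, 0.0225, 0.1635]
eef_rot: [-0.513, 0.485, -0.484, 0.517]
contact_force: [-3.5, 0.0, 5.8]
gripper_width: 0.525
t 14.78 tcp [0.5707 0.0225 0.1635] xang -86.5 down [ 0.002  0.004 -1.   ] j [-37.  36.  45. 118. -38.  42. -54.] F [-3.5  0.   5.8] T [-0.    0.7  -0.03] w 0.525
```

```bash
python3 -m handwheel '[{"dx":0,"dy":0,"dz":0,"yaw":0.5,"gripper":1},{"dx":0,"dy":0.01,"dz":0,"yaw":1,"gripper":1},{"dx":0,"dy":0.02,"dz":0,"yaw":1.5,"gripper":1},{"dx":0,"dy":0.02,"dz":0,"yaw":1.5,"gripper":1}]'; python3 -c "
from h import *
st()"; python3 -m handwheel '[{"dx":0,"dy":0,"dz":0,"yaw":0.4,"gripper":1},{"dx":0,"dy":0.01,"dz":0,"yaw":0.8,"gripper":1},{"dx":0,"dy":0.01,"dz":0,"yaw":0.8,"gripper":1}]'; python3 -c "
from h import *
st()"
```

```text
clock: 15.28
tcp_pos: [0.5706, 0.0227, 0.1635]
eef_rot: [-0.46, 0.536, -0.534, 0.464]
contact_force: [-2.3, 1.0, 7.7]
gripper_width: 0.531
t 15.28 tcp [0.5706 0.0227 0.1635] xang -98.4 down [ 0.002  0.005 -1.   ] j [-39.  37.  48. 118. -41.  43. -63.] F [-2.3  1.   7.7] T [ 0.07  0.67 -0.08] w 0.531
clock: 15.65
tcp_pos: [0.5705, 0.0228, 0.1635]
eef_rot: [-0.43, 0.561, -0.559, 0.434]
contact_force: [-2.8, 0.8, 4.1]
gripper_width: 0.524
t 15.65 tcp [0.5705 0.0228 0.1635] xang -104.7 down [ 0.002  0.006 -1.   ] j [-39.  38.  50. 118. -43.  44. -68.] F [-2.8  0.8  4.1] T [-0.03  0.47 -0.1 ] w 0.524
```

```bash
python3 -m handwheel '[{"dx":0,"dy":0,"dz":0,"yaw":0.3,"gripper":1},{"dx":0,"dy":0,"dz":0,"yaw":0.6,"gripper":1},{"dx":0,"dy":0,"dz":0,"yaw":0.6,"gripper":1}]'; python3 -c "
from h import *
st()"; python3 -m handwheel '[{"dx":0,"dy":0,"dz":0,"yaw":0.3,"gripper":1},{"dx":0,"dy":0,"dz":0,"yaw":0.6,"gripper":1},{"dx":0,"dy":0,"dz":0,"yaw":0.6,"gripper":1}]'; python3 - <<'E'
from h import *
st();cap('scene','scene9');checkcap('scene9')
cv2.imwrite('pics/z9.png',cv2.resize(cv2.imread('pics/scene9.png')[150:210,230:300],(700,600),interpolation=cv2.INTER_CUBIC))
E
```

```text
clock: 16.02
tcp_pos: [0.5704, 0.0228, 0.1635]
eef_rot: [-0.406, 0.579, -0.576, 0.409]
contact_force: [-2.6, 0.4, 2.7]
gripper_width: 0.528
t 16.02 tcp [0.5704 0.0228 0.1635] xang -109.6 down [ 0.002  0.006 -1.   ] j [-40.  38.  51. 118. -44.  45. -71.] F [-2.6  0.4  2.7] T [-0.35  0.52 -0.05] w 0.528
clock: 16.4
tcp_pos: [0.5704, 0.0228, 0.1635]
eef_rot: [-0.382, 0.596, -0.593, 0.384]
contact_force: [-1.8, 0.6, 2.5]
gripper_width: 0.524
t 16.4 tcp [0.5704 0.0228 0.1635] xang -114.4 down [ 0.001  0.005 -1.   ] j [-41.  39.  53. 118. -45.  46. -75.] F [-1.8  0.6  2.5] T [-0.5   0.64  0.3 ] w 0.524
blue n 313 z pct [0.1319 0.1347 0.1585 0.1621 0.1631 0.1984]
 skirt side (array([0.57078155, 0.02269732]), np.float64(0.0006489929026097475)) flat top z 0.16087431753069154
  w [234 156] [1.0321 0.2129 0.9113] ang 22.3 [171 156 132]
  w [281 163] [1.0321 0.2129 0.9113] ang 22.3 [173 160 133]
  w [238 170] [1.0321 0.2129 0.9113] ang 22.3 [166 154 127]
  w [238 199] [1.0321 0.2129 0.9113] ang 22.3 [179 164 138]
  w [226 207] [1.0321 0.2129 0.9113] ang 22.3 [176 162 136]
  w [298 211] [1.0321 0.2129 0.9113] ang 22.3 [170 157 131]
```

View pics/z9.png

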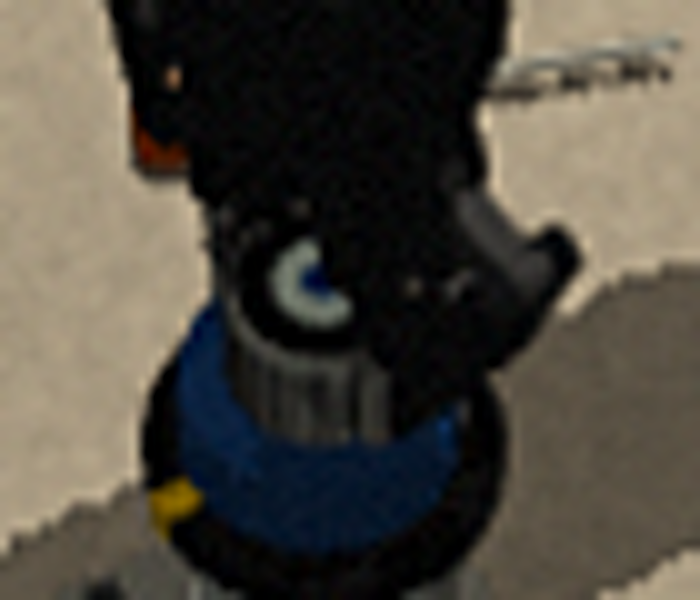

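The cap is nearly down and square, and z torque has begun to rise (+0.3 N m). Tightening in small steps.

```bash
python3 -m handwheel '[{"dx":0,"dy":0,"dz":0,"yaw":0.3,"gripper":1},{"dx":0,"dy":0,"dz":0,"yaw":0.6,"gripper":1},{"dx":0,"dy":0,"dz":0,"yaw":0.6,"gripper":1}]' 80; python3 -c "
from h import *
st()"; python3 -m handwheel '[{"dx":0,"dy":0,"dz":0,"yaw":0.3,"gripper":1},{"dx":0,"dy":0,"dz":0,"yaw":0.6,"gripper":1},{"dx":0,"dy":0,"dz":0,"yaw":0.6,"gripper":1}]'; python3 - <<'E'
from h import *
st()
E
```

```text
clock: 16.82
tcp_pos: [0.5703, 0.0229, 0.1636]
eef_rot: [-0.356, 0.612, -0.609, 0.359]
contact_force: [-3.2, 0.1, 5.1]
gripper_width: 0.516
t 16.82 tcp [0.5703 0.0229 0.1636] xang -119.3 down [ 0.001  0.005 -1.   ] j [-41.  40.  54. 118. -46.  46. -79.] F [-3.2  0.1  5.1] T [-0.58  0.96  0.85] w 0.516
clock: 17.2
tcp_pos: [0.571, 0.0226, 0.1637]
eef_rot: [-0.329, 0.626, -0.624, 0.332]
contact_force: [0.5, -2.3, 1.7]
gripper_width: 0.518
t 17.2 tcp [0.571  0.0226 0.1637] xang -124.2 down [ 0.003  0.005 -1.   ] j [-42.  40.  55. 118. -47.  47. -82.] F [ 0.5 -2.3  1.7] T [-0.82 -0.14  0.55] w 0.518
```

```bash
python3 - <<'E'
from h import *
cap('scene','scene10');checkcap('scene10')
cv2.imwrite('pics/z10.png',cv2.resize(cv2.imread('pics/scene10.png')[150:210,230:300],(700,600),interpolation=cv2.INTER_CUBIC))
E
```

```text
blue n 299 z pct [0.1329 0.1357 0.1578 0.1616 0.162  0.1631]
 skirt side (array([0.57067099, 0.02251838]), np.float64(0.0005735806398563697)) flat top z 0.16050388107747993
  w [225 163] [1.0321 0.2129 0.9113] ang 22.3 [169 156 129]
  w [226 165] [1.0321 0.2129 0.9113] ang 22.3 [168 156 129]
  w [284 166] [1.0321 0.2129 0.9113] ang 22.3 [168 154 130]
  w [291 171] [1.0321 0.2129 0.9113] ang 22.3 [173 158 132]
  w [277 173] [0.5941 0.0666 0.2697] ang 61.2 [158 143 119]
  w [281 173] [1.0321 0.2129 0.9113] ang 22.3 [172 156 131]
  w [283 176] [0.5963 0.0812 0.2701] ang 65.9 [147 134 111]
  w [240 177] [1.0321 0.2129 0.9113] ang 22.3 [166 151 126]
  w [233 195] [1.0321 0.2129 0.9113] ang 22.3 [164 151 127]
  w [293 210] [1.0321 0.2129 0.9113] ang 22.3 [155 140 118]
  w [289 214] [1.0321 0.2129 0.9113] ang 22.3 [172 158 132]
```

View pics/z10.png

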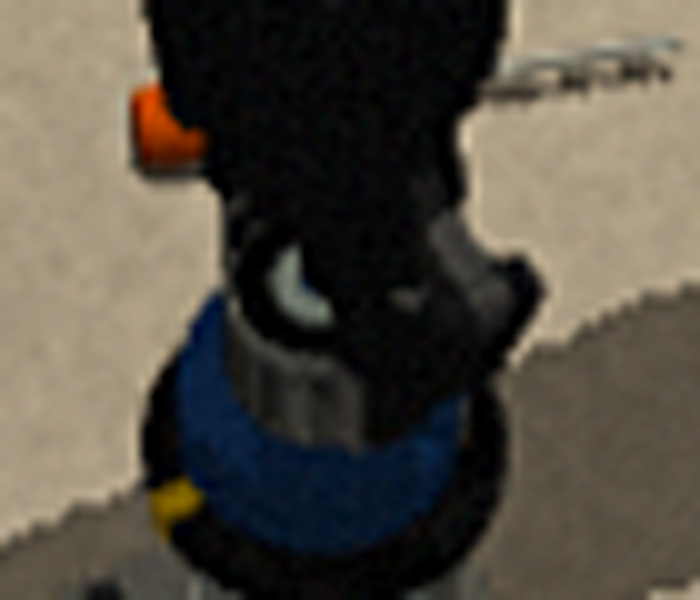

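The arrow is hidden behind the finger. The shoulder reads 0.1605, about fully down, but the fingers may have slipped. One more turn with a firmer grip.

```bash
python3 -m handwheel '[{"dx":0,"dy":0,"dz":0,"yaw":0,"gripper":1},{"dx":0,"dy":0,"dz":0,"yaw":0,"gripper":1},{"dx":0,"dy":0,"dz":0,"yaw":0.3,"gripper":1},{"dx":0,"dy":0,"dz":0,"yaw":0.5,"gripper":1},{"dx":0,"dy":0,"dz":0,"yaw":0.5,"gripper":1}]' 110; python3 -c "
from h import *
st()"; python3 -m handwheel '[{"dx":0,"dy":0,"dz":0,"yaw":0.3,"gripper":1},{"dx":0,"dy":0,"dz":0,"yaw":0.6,"gripper":1},{"dx":0,"dy":0,"dz":0,"yaw":0.6,"gripper":1}]'; python3 - <<'E'
from h import *
st()
E
```

```text
clock: 17.88
tcp_pos: [0.5709, 0.0225, 0.1637]
eef_rot: [-0.307, 0.637, -0.635, 0.31]
contact_force: [-1.2, -1.4, 6.0]
gripper_width: 0.513
t 17.88 tcp [0.5709 0.0225 0.1637] xang -128.3 down [ 0.002  0.005 -1.   ] j [-43.  41.  56. 118. -48.  48. -86.] F [-1.2 -1.4  6. ] T [-0.79  0.33  1.54] w 0.513
clock: 18.25
tcp_pos: [0.572, 0.0216, 0.1638]
eef_rot: [-0.278, 0.65, -0.649, 0.282]
contact_force: [3.6, -4.6, 1.1]
gripper_width: 0.51
t 18.25 tcp [0.572  0.0216 0.1638] xang -133.4 down [ 0.005  0.003 -1.   ] j [-43.  41.  58. 118. -49.  49. -90.] F [ 3.6 -4.6  1.1] T [-1.26 -0.77  0.79] w 0.51
```

Torque peaked at 1.5 N m and then the fingers slipped on the grip, so the cap is tight. Releasing and backing straight up.

```bash
python3 -m handwheel '[{"dx":0,"dy":0,"dz":0,"yaw":0,"gripper":1},{"dx":0,"dy":0,"dz":0,"yaw":0,"gripper":-0.3},{"dx":0,"dy":0,"dz":0,"yaw":0,"gripper":-1},{"dx":0,"dy":0,"dz":0,"yaw":0,"gripper":-1},{"dx":0,"dy":0,"dz":0,"yaw":0,"gripper":-1},{"dx":0,"dy":-1,"dz":0,"yaw":0,"gripper":-1},{"dx":0,"dy":-2.5,"dz":0,"yaw":0,"gripper":-1},{"dx":0,"dy":-4,"dz":0,"yaw":0,"gripper":-1},{"dx":0,"dy":-4,"dz":0,"yaw":0,"gripper":-1}]' 50; python3 - <<'E'
from h import *
s,M=st();t=[.45,.30,.28];go(t)
cap('scene','scene11');checkcap('scene11')
E
```

```text
clock: 19.38
tcp_pos: [0.5726, 0.0209, 0.2661]
eef_rot: [0.276, -0.649, 0.65, -0.283]
contact_force: [-0.2, -0.5, -0.4]
gripper_width: 0.998
t 19.38 tcp [0.5726 0.0209 0.2661] xang -133.4 down [ 0.009  0.004 -1.   ] j [-49.  36.  67. 112. -39.  58. -97.] F [-0.2 -0.5 -0.4] T [ 0.01  0.   -0.01] w 0.998
t 19.38 tcp [0.5726 0.0209 0.2661] xang -133.4 down [ 0.009  0.004 -1.   ] j [-49.  36.  67. 112. -39.  58. -97.] F [-0.2 -0.5 -0.4] T [ 0.01  0.   -0.01] w 0.998
dx dy dz [ -4.74  -0.56 -11.24]
blue n 348 z pct [0.1326 0.1349 0.1589 0.1618 0.1627 0.1977]
 skirt side (array([0.57043463, 0.02259762]), np.float64(0.000565732064814287)) flat top z 0.1605693991843121
  w [241 150] [1.0321 0.2129 0.9113] ang 22.3 [170 156 130]
  w [243 154] [1.0321 0.2129 0.9113] ang 22.3 [170 154 131]
  w [254 155] [1.0321 0.2129 0.9113] ang 22.3 [170 161 137]
  w [284 161] [1.0321 0.2129 0.9113] ang 22.3 [188 171 144]
  w [237 164] [1.0321 0.2129 0.9113] ang 22.3 [160 148 123]
  w [233 169] [1.0321 0.2129 0.9113] ang 22.3 [169 152 128]
  w [245 178] [1.0321 0.2129 0.9113] ang 22.3 [166 150 127]
  w [275 188] [0.563  0.0544 0.1609] ang 104.0 [172 167 150]
  w [273 189] [0.569  0.0516 0.1632] ang 93.3 [136 128 108]
  w [274 189] [0.5669 0.0534 0.1614] ang 97.0 [172 158 132]
  w [273 190] [0.571  0.0525 0.1622] ang 89.1 [140 136 121]
  w [274 190] [1.0321 0.2129 0.9113] ang 22.3 [138 137 136]
  w [229 192] [1.0321 0.2129 0.9113] ang 22.3 [169 153 130]
  w [226 196] [1.0321 0.2129 0.9113] ang 22.3 [163 150 123]
  w [290 209] [1.0321 0.2129 0.9113] ang 22.3 [171 153 130]
  w [278 214] [1.0321 0.2129 0.9113] ang 22.3 [124 121 109]
```

```bash
python3 -m handwheel '[{"dx":-1,"dy":-0.6,"dz":-2,"yaw":0,"gripper":-1},{"dx":-2,"dy":-0.6,"dz":-4,"yaw":0,"gripper":-1},{"dx":-3,"dy":-0.6,"dz":-6,"yaw":0,"gripper":-1},{"dx":-4,"dy":-0.6,"dz":-8,"yaw":0,"gripper":-1},{"dx":-4.7,"dy":-0.6,"dz":-10,"yaw":0,"gripper":-1},{"dx":-4.7,"dy":-0.6,"dz":-11.2,"yaw":0,"gripper":-1},{"dx":-4.7,"dy":-0.6,"dz":-11.2,"yaw":0,"gripper":-1}]'; python3 - <<'E'
from h import *
st()
cap('scene','scene12');checkcap('scene12');cap('top','top12')
a=cv2.imread('pics/scene12.png')[150:210,230:300];b=cv2.imread('pics/top12.png')[165:205,227:267]
cv2.imwrite('pics/z12.png',np.hstack([cv2.resize(x,(400,400),interpolation=cv2.INTER_CUBIC) for x in(a,b)]))
E
```

```text
clock: 20.3
tcp_pos: [0.4469, 0.3012, 0.2782]
eef_rot: [-0.279, 0.649, -0.649, 0.283]
contact_force: [0.4, -0.3, -0.4]
gripper_width: 1.003
t 20.3 tcp [0.4469 0.3012 0.2782] xang -133.2 down [ 0.004  0.003 -1.   ] j [ -85.   34.   71.  116.  -38.   58. -128.] F [ 0.4 -0.3 -0.4] T [-0.04  0.03  0.02] w 1.003
blue n 360 z pct [0.1301 0.1351 0.1589 0.1623 0.1654 0.1978]
 skirt side (array([0.57006768, 0.02250086]), np.float64(0.0016950561586341843)) flat top z 0.1625370784317511
  w [295 152] [1.0321 0.2129 0.9113] ang 22.3 [166 151 127]
  w [293 160] [1.0321 0.2129 0.9113] ang 22.3 [168 154 130]
  w [264 170] [0.5478 0.018  0.195 ] ang -166.0 [146 136 115]
  w [240 171] [1.0321 0.2129 0.9113] ang 22.3 [162 148 123]
  w [272 172] [1.0321 0.2129 0.9113] ang 22.3 [163 147 123]
  w [271 176] [0.5568 0.0399 0.1948] ang 130.4 [135 129 114]
  w [267 178] [0.5665 0.0338 0.1956] ang 112.0 [154 154 133]
  w [268 178] [0.5662 0.0362 0.1966] ang 109.4 [176 176 151]
  w [269 178] [0.5654 0.0384 0.1969] ang 109.4 [161 162 139]
  w [271 178] [0.5631 0.0425 0.1963] ang 111.8 [155 154 132]
  w [267 179
[... 1279 characters left out ...]
0.0501 0.1611] ang 101.8 [166 157 131]
  w [274 188] [0.5643 0.0523 0.1614] ang 102.5 [201 202 178]
  w [275 188] [0.5635 0.0546 0.1618] ang 102.9 [198 201 179]
  w [273 189] [0.5671 0.051  0.1601] ang 97.2 [161 150 127]
  w [274 189] [0.5671 0.0535 0.1617] ang 96.6 [201 201 168]
  w [275 189] [0.5655 0.0555 0.1607] ang 99.1 [160 160 143]
  w [273 190] [0.5705 0.0523 0.1613] ang 90.2 [130 132 117]
  w [274 190] [0.5691 0.0544 0.1606] ang 92.9 [140 151 145]
  w [284 197] [1.0321 0.2129 0.9113] ang 22.3 [162 149 123]
  w [238 198] [1.0321 0.2129 0.9113] ang 22.3 [162 148 123]
  w [279 202] [1.0321 0.2129 0.9113] ang 22.3 [170 154 128]
  w [279 203] [1.0321 0.2129 0.9113] ang 22.3 [176 162 134]
```

View pics/z12.png

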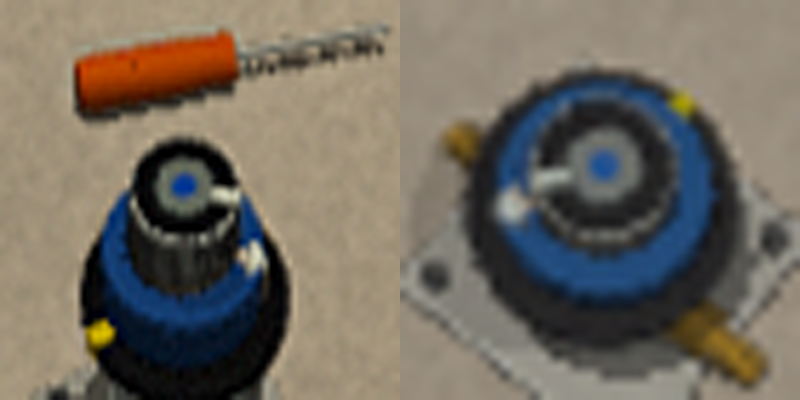

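View pics/scene12.png

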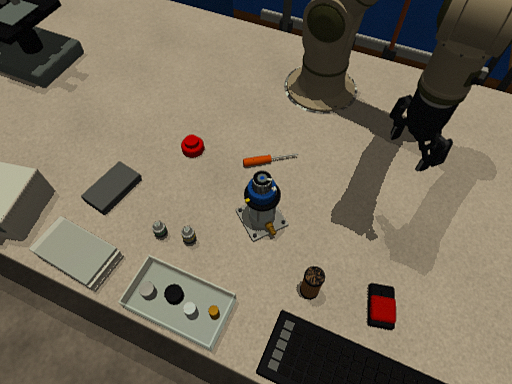

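Both views show the cap square and down on the collar. The arrow, at (255,255) in the left crop and (515,205) in the right, is about 220° clockwise of the mark. The shoulder sank 13.0 mm from first rest, against 13 mm expected, and the bystanders are where they were. Handing in.

```bash
python3 -c "
from bench import *
print(close_job())"
```

```text
the job is handed in; nothing more can be done
None
```

The cap is refitted and tight on the filter's neck, and I handed the job in at about 20 s on the robot's clock.

- **Setting on:** I set the cap on the ridges with its arrow about 45° clockwise of the yellow mark. I then turned it back roughly 15° past the mark, where it dropped 8 mm.
- **Running in:** I ran it in clockwise, following the thread pitch, until it stopped. Forces stayed under about 12 N at every reading I took between moves.
- **Tightness:** Turning torque rose to about 1.5 N m before the fingers slipped on the knurled grip. I then let go and moved the arm clear.

**Last checks:** Both cameras show the cap square on the neck. Its shoulder sank 13.0 mm from first rest to stop, against 13 mm expected. The skirt lies within about 1 mm of the collar's axis. The other things in the scene picture show no visible change.

**Disagreement:** The arrow ended about 220° clockwise of the mark, where the task says about 200°. The depth and torque both agree with a tight stop.

One move call was refused because its rows left out some keys. Nothing moved, and I sent it again with all the keys.

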